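# Square a wet-paste board carrier into the datum corner of a microscope stage

## Task

The board in the carrier on the microscope stage has just been populated and its solder paste is still wet, so the carrier must not be gripped, touched by the gripper, lifted or rammed. Pick up the nylon push stick from the rubber mat and with it nudge the carrier gently, first flush and lightly pressed against the long datum bar, then along that bar until it also presses on the short stop and sits tight in the corner. Finally lay the stick back flat on the mat and leave everything else on the bench where it was.

Things in the scene. Friction and masses are not known exactly. Their poses are not given: they have to be found in the camera images.
- stage: Fixed microscope stage: aluminium plate, x = -140 to 140, y = -140 to 190 mm of its frame, top 22 mm above its origin (on the bench). +x roughly away from the robot, +y to its left. Two dark steel bars, 14 mm wide, 6 mm high, are screwed on it: the long one 150 mm along y at its far side, the short one 60 mm along x at its left. A 250 mm post with a microscope stands at x = 5, y = 160 mm
- corner (a point): A nominal mark on the stage top at x = 85, y = 85 mm of the stage frame, its axes the stage's. The bars are slotted and clamped where the last job left them, each up to 10 mm either way, to be felt or seen: the long bar's face (plane facing -x) lies at 75 to 95 mm in x of the stage frame, over y = -80 to 70 mm; the short stop's face (plane facing -y) at 75 to 95 mm in y, over x = 5 to 65 mm
- carrier: Loose black board carrier, 80 (its x) x 120 (its y) x 8 mm, 0.14 to 0.28 kg, flat on the stage, green board on top. Origin: centre of its underside. Starts within 0.25 rad of the stage's axes, 10 to 75 mm short of both bars; 1 to 4 N slide it. Seated, its +x long edge lies flush on the long bar and its +y short edge on the short stop, square with the stage
- stick: Loose white nylon push stick lying on the mat: a straight bar 150 mm long, 11 mm wide and high, 30 g. Origin: middle of its length, on its underside; +x runs to the blunt tip at x = +75 mm. Its last 34 mm there are 10 mm wide and 7 mm high, same flat underside. Grey ridges ring the handle at x = -55 to -39 mm. Grip it by its sides anywhere from x = -40 to +30 mm
- mat: The fixed black rubber tool mat, 220 (x) x 280 (y) mm, 3 mm thick; origin at the centre of its underside. Push stick, screwdriver and brush lie on it side by side, about 75 mm apart, in any order, all roughly along its x
- screwdriver: A loose screwdriver, 160 mm long, on the mat; not to be moved
- brush: A loose flux brush, 150 mm long, on the mat; not to be moved
- flux_bottle: A loose small white bottle, 36 mm across, 95 mm high; not to be moved
- paste_jar: A loose white jar, 54 mm across, 48 mm high; not to be moved
- multimeter: A loose handheld multimeter, 185 x 88 x 38 mm; not to be moved
- parts_tray: A loose divided plastic parts tray, 120 x 170 x 30 mm; not to be moved
- reel: A loose component reel lying flat, 178 mm across, 11 mm high; not to be moved
Not all that is in view belongs to the job. There is more than one size of the carrier; the one meant has the size given above.

How it is judged:
By the outcome, as a careful person would: the job done as asked, in the order asked, and still so for the second after the job is handed in, with the robot touching nothing.
It also fails if it takes over 72 s, if anything falls off the work surface, if the arm or the gripper's body presses on something with over 40 N, if the wrist force passes 120 N, or if a joint passes its speed limit or range.

## Robot

A 6-joint arm with a two-finger parallel gripper is mounted at the origin on the work surface. World frame = base frame: x ahead of the robot, y to its left, z up, the work surface at z = 0. Lengths are in m, angles in degrees, forces in N, time in s.
With the tool pointing down it reaches from about 0.35 to 0.975 m from the base axis. Payload 7.1 kg.
Tool frame: the origin (TCP) lies midway between the tips of the shut fingers; the grasp point (between the pads) lies 19 mm behind it (arm.grasp_offset is the distance from the TCP to the grasp point, in m); z points along the fingers, y is the line along which they close (so a half turn about z gives the same grasp; the last joint's range is limited). The gripper opens to 88 mm and grips with 3 to 60 N. Pads are 20 mm wide; open, the fingers measure 115 mm over their backs; the gripper's body (75 mm by 178 mm) begins 61 mm behind the grasp point.
Start: joints at [73.969, 24.242, 93.386, -0, 62.372, -1.089], TCP at [0.161, 0.604, 0.223] pointing down, gripper open.
Joint ranges: [-172.04, 172.04], [-51.8, 120.97], [4.93, 147.93], [-75.15, 255.16], [6.16, 154.13], [-145.62, 145.62]. Speed limits (degrees/s): [136.94, 136.94, 172.46, 180, 180, 180].

## Interface

Orientations are given as [roll, pitch, yaw] about the fixed x, y, z axes, in that order (R = Rz(yaw) Ry(pitch) Rx(roll)).
In Python, from plant import arm, imaging gives the robot as it stands.
- The arm moves only by the tool carry_out, never from a script. Its argument "moves" is a list that holds one entry, the list of rows, each a list of 5 numbers: the finger opening in m, from 0 to 0.0878, then the shift along the tool's x, y, z in m, then the turn about the tool's z in rad. In form: [[[fingers, dx, dy, dz, spin], ...]]. A call has 1 to 8 rows; each row shifts and turns the commanded pose from where the row before left it, along the tool's axes as they then stand; what a row does not reach is not made up. A row lasts 1/8 s, in which the tool goes at most 62.5 mm and 10.7 degrees, less where a joint would pass 70% of its speed; a pose out of reach is approached as far as the arm can. A call with a gripper value outside its range is refused whole. The fingers move at their own pace and stop on an object; "newtons" is the grip in N (left out, the last holds). Time passes only in rows, so rows that do not move let the fingers close. It gives the time, the measured TCP pose, the force, the opening and the grip force at its end, in the units of the state.
- arm.state(): the state, without advancing time (a new reading comes with each control period).
- imaging.camera(name): name is "side" or "top" or "wrist"; returns a dict with "pixels" (480x640x3 uint8, red, green, blue), "K" (3x3 intrinsics, pixels), "world_from_camera" (4x4, takes a point from camera to world coordinates); the wrist camera has in their place "mount" (4x4, takes a point from camera to tool coordinates, whose origin is the TCP and whose axes are the flange's). Camera axes: x right, y up, looking along -z (the intrinsics and any distortion apply to the point x, -y, -z); pixel columns grow to the right and rows downward; lengths in m; the calibration is good to about 2 mm. A picture is of the moment at which its call begins: read the wrist's pose just before it. There is no depth.
- arm.sign_off(): hands the job in; it is judged then, once.
The state is a dict: "time_s": time; "joint_pos": joint angles; "qd": joint speeds; "joint_efforts": joint torques, N m; "eef_pos": TCP position; "ee_rot": TCP orientation; "wrist_force": force on the tool from outside, world axes, zero at the start; "moment": the same for the moment, N m; "finger_gap": finger opening in m; "grasp_force": force on a finger pad.
Only numpy, scipy, OpenCV 4.12 (cv2) and the standard library are available. Lean on these libraries where they do the work, as an engineer would, in place of code of your own. Each camera call takes 0.05 s, during which the arm holds its last target. There are 200 camera calls.

## Working session

There is one attempt and no reset: what is moved stays moved. The work goes in short steps, Python scripts to look and compute and a tool call to move; the robot and the scene stay as the last step left them, time stands still between calls to the robot, and variables do not carry over. Pictures are saved under pics/ and viewed, at most 11 in all, crops included, and the job is handed in when it is done.

Besides the shell and the picture viewer there is one more tool, called after "Request:" as a command line: name --argument value ..., lists and objects as JSON in quotes. carry_out: Moves the arm, as the interface text tells. Its arguments: {"type":"object","properties":{"moves":{"type":"array"},"newtons":{"type":"number"}},"required":["moves"]}

```bash
mkdir -p pics; cat > h.py <<'E'
import numpy as np, cv2, sys
from plant import arm, imaging
def shot(n):
    s=arm.state(); c=imaging.camera(n); c['s']=s
    c['dist']=c.get('dist',None)
    if n=='wrist':
        from scipy.spatial.transform import Rotation as R
        T=np.eye(4); T[:3,:3]=R.from_euler('xyz',s['ee_rot'],degrees=True).as_matrix(); T[:3,3]=s['eef_pos']
        c['W']=T@np.array(c['mount'])
    else: c['W']=np.array(c['world_from_camera'])
    return c
def ray(c,uv,z):
    K=np.array(c['K']); uv=np.atleast_2d(np.array(uv,float))
    d=np.c_[(uv-K[:2,2])/[K[0,0],K[1,1]],np.ones(len(uv))]*[1,-1,-1]
    d=d@c['W'][:3,:3].T; o=c['W'][:3,3]
    return o+d*((z-o[2])/d[:,2])[:,None]
def proj(c,P):
    P=np.atleast_2d(P); q=(P-c['W'][:3,3])@c['W'][:3,:3]; q=q*[1,-1,-1]; q=q/q[:,2:]
    return (q@np.array(c['K']).T)[:,:2]
def save(c,name): cv2.imwrite('pics/'+name,cv2.cvtColor(np.array(c['pixels']),cv2.COLOR_RGB2BGR))
E
python3 - <<'E'
from h import *
for n in ('top','side','wrist'):
    c=shot(n); save(c,n+'0.png'); print(n,[k for k in c],np.array(c['K']).round(1).tolist(),c['W'].round(3).tolist())
print(c['s'], arm.grasp_offset)
E
```

```text
top ['pixels', 'K', 'world_from_camera', 's', 'dist', 'W'] [[607.1, 0.0, 325.6], [0.0, 607.1, 234.3], [0.0, 0.0, 1.0]] [[0.009, 0.992, -0.129, 0.307], [-1.0, 0.008, -0.014, 0.049], [-0.012, 0.129, 0.992, 1.871], [0.0, 0.0, 0.0, 1.0]]
side ['pixels', 'K', 'world_from_camera', 's', 'dist', 'W'] [[600.9, 0.0, 310.0], [0.0, 600.9, 235.5], [0.0, 0.0, 1.0]] [[0.998, 0.031, -0.056, 0.433], [-0.062, 0.7, -0.712, -1.095], [0.017, 0.714, 0.7, 1.227], [0.0, 0.0, 0.0, 1.0]]
wrist ['pixels', 'K', 'mount', 's', 'dist', 'W'] [[362.8, 0.0, 322.4], [0.0, 362.8, 234.0], [0.0, 0.0, 1.0]] [[0.258, -0.922, -0.287, 0.08], [0.966, 0.246, 0.078, 0.624], [-0.002, -0.298, 0.955, 0.384], [0.0, 0.0, 0.0, 1.0]]
{'time_s': 0.1, 'joint_pos': array([ 7.39674900e+01,  2.42791790e+01,  9.34269333e+01,  2.24358950e-04,
        6.23733327e+01, -1.08948933e+00]), 'qd': array([-0.07217348, -0.10608473, -0.01940565,  0.05018481, -0.01924459,
       -0.02704746]), 'joint_efforts': array([-1.96866049e-04, -5.45616460e+01, -2.74324018e+01,  6.46028691e-02,
        1.87320571e-02, -5.67540451e-05]), 'eef_pos': array([0.16100441, 0.60338037, 0.22198979]), 'ee_rot': array([-1.79920573e+02, -1.70916833e-03,  1.65056874e+02]), 'wrist_force': array([ 0.08964831,  0.59126027, -0.34103687]), 'moment': array([-0.00297859,  0.0024454 ,  0.02613231]), 'grasp_force': 0.0, 'finger_gap': 0.08773981446375424} 0.0187
```

View pics/top0.png

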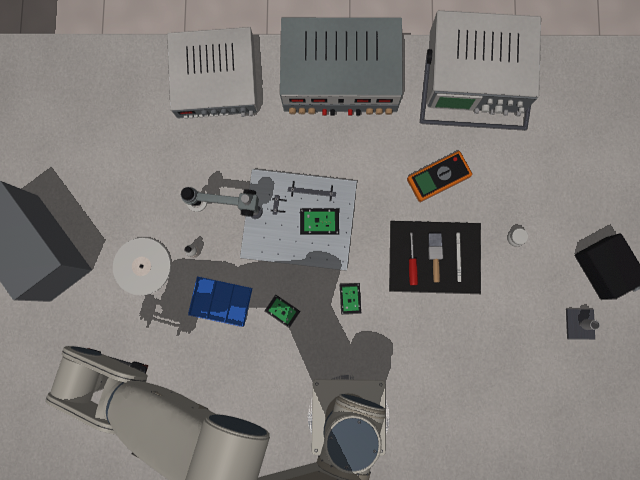

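View pics/side0.png

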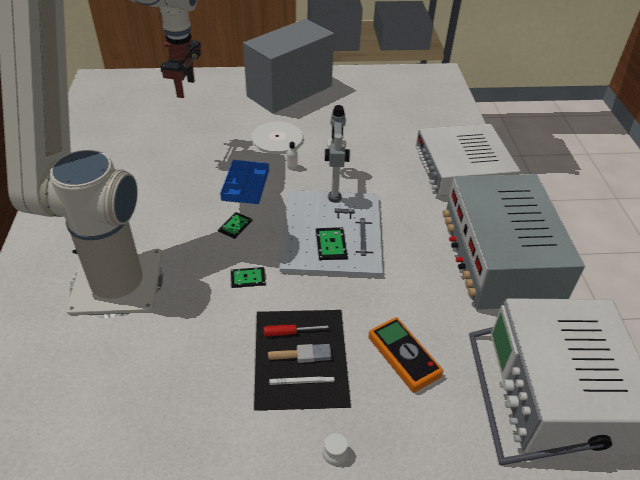

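The top view shows the stage at (300,218) with a board on it at (320,221); decoy boards lie off the stage at (283,310) and (350,298). The stick candidates on the mat are the screwdriver (412,260), the brush (436,258) and a white bar (459,257). I choose the white bar and the board on the stage, and will check both in one crop.

```bash
python3 - <<'E'
from h import *
t=cv2.imread('pics/top0.png'); s=cv2.imread('pics/side0.png')
a=cv2.resize(t[160:280,230:370],None,fx=2.8,fy=2.8,interpolation=cv2.INTER_CUBIC)
b=cv2.resize(t[215:300,385:485],None,fx=2.8,fy=2.8,interpolation=cv2.INTER_CUBIC)
d=cv2.resize(s[180:280,275:390],(400,348),interpolation=cv2.INTER_CUBIC)
e=cv2.resize(s[360:400,255:345],None,fx=4,fy=4,interpolation=cv2.INTER_CUBIC)
o=np.zeros((600,800,3),np.uint8)
o[:336,:392]=a;o[340:340+238,:280]=b;o[:348,395:795]=d;o[360:520,395:755]=e
cv2.imwrite('pics/crop1.png',o)
c=shot('top');im=np.array(c['pixels']);hsv=cv2.cvtColor(im,cv2.COLOR_RGB2HSV)
# stick
m=np.zeros(im.shape[:2],np.uint8);m[222:292,450:475]=1
w=((im.min(2)>120)&(m>0)).astype(np.uint8)
p=np.argwhere(w)[:,::-1];P=ray(c,p,.01);q=P[:,:2];mu=q.mean(0);u=np.linalg.svd(q-mu)[2][0];u*=np.sign(u[0]);l=(q-mu)@u
print('stick',mu,np.degrees(np.arctan2(u[1],u[0])),l.min(),l.max(),len(p))
# green board
g=((hsv[...,0]>45)&(hsv[...,0]<80)&(hsv[...,1]>120)).astype(np.uint8)
g[:200]=0;g[240:]=0;g[:,:295]=0;g[:,345:]=0
cn=max(cv2.findContours(g,0,1)[0],key=cv2.contourArea)
P=ray(c,cn[:,0],.03)[:,:2]*1000;print('board',cv2.minAreaRect(P.astype(np.float32)))
# stage outline corners approx by eye
print(ray(c,[[250,168],[357,181],[349,270],[241,257]],.022)[:,:2].round(3).tolist())
print(ray(c,[[290,190],[335,194],[275,207]],.028)[:,:2].round(3).tolist())
E
```

```text
stick [ 0.48486398 -0.33557225] -4.502219648992975 -0.07714392318730362 0.1089208981427124 165
board ((588.382080078125, 94.69087982177734), (58.96304702758789, 92.21434020996094), 0.445173054933548)
[[0.754, 0.312], [0.714, -0.022], [0.438, 0.002], [0.475, 0.332]]
[[0.683, 0.185], [0.672, 0.046], [0.63, 0.231]]
```

View pics/crop1.png

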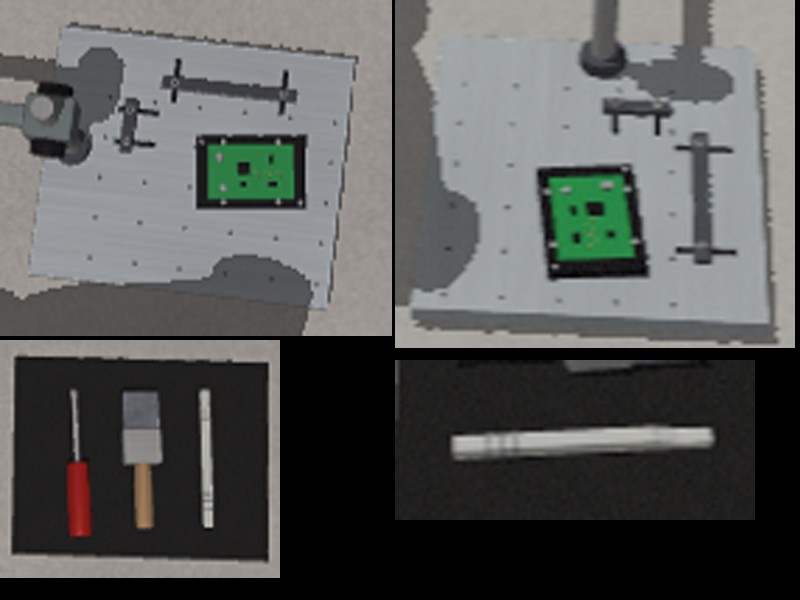

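The crop confirms the white bar: its ridges are at the robot end and its narrow tip points to +x. The carrier on the stage and both bars are visible. I move to above the stick first.

```bash
cat >> h.py <<'E'
def plan(tgt,yaw,n,P0=None,y0=None,f=0.0878):
    s=arm.state(); P=np.array(s['eef_pos'] if P0 is None else P0); y=s['ee_rot'][2] if y0 is None else y0
    d=(np.array(tgt)-P)/n; dy=((yaw-y+180)%360-180) if P0 is None else yaw-y; 
    for i in range(n):
        a=np.radians(y+dy*i/n)
        print([f,round(np.cos(a)*d[0]+np.sin(a)*d[1],4),round(np.sin(a)*d[0]-np.cos(a)*d[1],4),round(-d[2],4),round(-np.radians(dy/n),4)],end=',')
    print()
E
python3 - <<'E'
from h import *
p0=arm.state()['eef_pos'];a=[.42,.25,.24];b=[.42,-.2,.22]
plan(a,87,8,p0,165.06);plan(b,5,8,a,87);plan([.43,-.336,.2],-4.5,4,b,5)
E
```

```text
[0.0878, np.float64(-0.0427), np.float64(-0.0344), np.float64(-0.0022), np.float64(0.1703)],[0.0878, np.float64(-0.0479), np.float64(-0.0266), np.float64(-0.0022), np.float64(0.1703)],[0.0878, np.float64(-0.0517), np.float64(-0.0181), np.float64(-0.0022), np.float64(0.1703)],[0.0878, np.float64(-0.054), np.float64(-0.0091), np.float64(-0.0022), np.float64(0.1703)],[0.0878, np.float64(-0.0548), np.float64(0.0002), np.float64(-0.0022), np.float64(0.1703)],[0.0878, np.float64(-0.054), np.float64(0.0095), np.float64(-0.0022), np.float64(0.1703)],[0.0878, np.float64(-0.0516), np.float64(0.0185), np.float64(-0.0022), np.float64(0.1703)],[0.0878, np.float64(-0.0477), np.float64(0.0269), np.float64(-0.0022), np.float64(0.1703)],
[0.0878, np.float64(-0.0562), np.float64(0.0029), np.float64(0.0025), np.float64(0.1789)],[0.0878, np.float64(-0.0548), np.float64(0.0129), np.float64(0.0025), np.float64(0.1789)],[0.0878, np.float64(-0.0516), np.float64(0.0224), np.float64(0.0025), np.float64(0.1789)],[0.0878, np.float64(-0.0468), np.float64(0.0313), np.float64(0.0025), np.float64(0.1789)],[0.0878, np.float64(-0.0405), np.float64(0.0391), np.float64(0.0025), np.float64(0.1789)],[0.0878, np.float64(-0.0329), np.float64(0.0457), np.float64(0.0025), np.float64(0.1789)],[0.0878, np.float64(-0.0242), np.float64(0.0508), np.float64(0.0025), np.float64(0.1789)],[0.0878, np.float64(-0.0148), np.float64(0.0543), np.float64(0.0025), np.float64(0.1789)],
[0.0878, np.float64(-0.0005), np.float64(0.0341), np.float64(0.005), np.float64(0.0415)],[0.0878, np.float64(0.0009), np.float64(0.0341), np.float64(0.005), np.float64(0.0415)],[0.0878, np.float64(0.0024), np.float64(0.034), np.float64(0.005), np.float64(0.0415)],[0.0878, np.float64(0.0038), np.float64(0.0339), np.float64(0.005), np.float64(0.0415)],
```

Request:
carry_out --moves '[[[0.0878,-0.043,-0.034,-0.002,0.17],[0.0878,-0.048,-0.027,-0.002,0.17],[0.0878,-0.052,-0.018,-0.002,0.17],[0.0878,-0.054,-0.009,-0.002,0.17],[0.0878,-0.055,0,-0.002,0.17],[0.0878,-0.054,0.009,-0.002,0.17],[0.0878,-0.052,0.018,-0.002,0.17],[0.0878,-0.048,0.027,-0.002,0.17]]]'

```text
time_s: 1.2
eef_pos: [0.4214, 0.2475, 0.2389]
ee_rot: [180.0, -0.0, 86.8]
wrist_force: [1.2, -0.6, 0.4]
finger_gap: 0.0881
grasp_force: 0.0
```

Request:
carry_out --moves '[[[0.0878,-0.056,0.003,0.002,0.179],[0.0878,-0.055,0.013,0.002,0.179],[0.0878,-0.052,0.022,0.002,0.179],[0.0878,-0.047,0.031,0.002,0.179],[0.0878,-0.04,0.039,0.002,0.179],[0.0878,-0.033,0.046,0.002,0.179],[0.0878,-0.024,0.051,0.002,0.179],[0.0878,-0.015,0.054,0.002,0.179]]]'

```text
time_s: 2.2
eef_pos: [0.4208, -0.2031, 0.2228]
ee_rot: [180.0, -0.0, 4.7]
wrist_force: [0.6, 0.7, 0.5]
finger_gap: 0.0882
grasp_force: 0.0
```

Request:
carry_out --moves '[[[0.0878,0,0.034,0.005,0.04],[0.0878,0.001,0.034,0.005,0.04],[0.0878,0.002,0.034,0.005,0.04],[0.0878,0.004,0.034,0.005,0.04],[0.0878,0,0,0,0],[0.0878,0,0,0,0]]]'

```text
time_s: 2.95
eef_pos: [0.4316, -0.3364, 0.2024]
ee_rot: [-180.0, 0.0, -4.1]
wrist_force: [0.7, -0.9, -0.5]
finger_gap: 0.0876
grasp_force: 0.0
```

```bash
python3 - <<'E'
from h import *
s=arm.state();print(s['time_s'],s['eef_pos'],s['ee_rot'],s['joint_pos'].round(0))
c=shot('wrist');save(c,'w1.png')
t=shot('top');save(t,'top1.png')
E
```

```text
2.95 [ 0.43155748 -0.3363674   0.20240756] [-1.79954748e+02  4.54403943e-02 -4.07045496e+00] [-39.  19. 104.   0.  57.  55.]
```

View pics/w1.png

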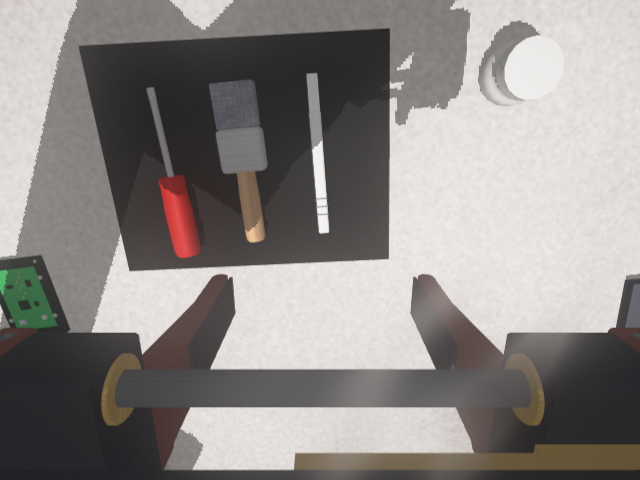

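The wrist view shows the stick from its tip at about (312,73) to its handle end at about (324,233), ridges at row 205; the screwdriver and brush lie to its left.

```bash
python3 - <<'E'
from h import *
c=shot('wrist')
im=np.array(c['pixels']);m=np.zeros(im.shape[:2],np.uint8);m[66:242,298:340]=1
w=((im.min(2)>95)&(m>0)).astype(np.uint8)
cn=max(cv2.findContours(w,0,1)[0],key=cv2.contourArea)
r=cv2.minAreaRect((ray(c,cn[:,0],.012)[:,:2]*1000).astype(np.float32));print('stick',r)
print(ray(c,[[312,73],[324,233]],.011)[:,:2])
t=shot('top');im=np.array(t['pixels']);v=im.max(2)
# stage: bluish plate vs bench: use edges by colour
b=(im[...,2].astype(int)-im[...,0]>3).astype(np.uint8);b[:150]=0;b[285:]=0;b[:,:232]=0;b[:,365:]=0
b=cv2.morphologyEx(b,cv2.MORPH_OPEN,np.ones((3,3)));cn=max(cv2.findContours(b,0,1)[0],key=cv2.contourArea)
hull=cv2.convexHull(cn)[:,0]
q=cv2.approxPolyDP(hull[:,None],6,True)[:,0];print('stagehull',q.tolist(),ray(t,q,.022)[:,:2].round(4).tolist())
# carrier
g=(v<60).astype(np.uint8);hs=cv2.cvtColor(im,cv2.COLOR_RGB2HSV)
g|=((hs[...,0]>45)&(hs[...,0]<80)&(hs[...,1]>100)).astype(np.uint8)
g[:203]=0;g[240:]=0;g[:,:296]=0;g[:,345:]=0
cn=max(cv2.findContours(g,0,1)[0],key=cv2.contourArea);print('carr',cv2.minAreaRect((ray(t,cn[:,0],.030)[:,:2]*1000).astype(np.float32)))
for (r0,r1,c0,c1) in((178,203,286,338),(190,216,270,288)):
    print((v[r0:r1:2,c0:c1:3]).tolist())
E
```

```text
stick ((478.22027587890625, -335.76348876953125), (150.4091796875, 11.534990310668945), 0.06315126270055771)
[[ 0.55373444 -0.33567153]
 [ 0.40299872 -0.33602771]]
stagehull [[252, 170], [356, 181], [346, 269], [241, 257]] [[0.7472, 0.3055], [0.7144, -0.0188], [0.4407, 0.0109], [0.4747, 0.3324]]
carr ((588.4305419921875, 94.7251968383789), (77.58804321289062, 116.88327026367188), 0.4484313130378723)
[[150, 150, 150, 151, 151, 150, 151, 151, 150, 151, 151, 151, 153, 156, 160, 129, 94, 99], [152, 152, 149, 152, 151, 150, 151, 151, 153, 150, 150, 150, 149, 150, 150, 151, 152, 152], [152, 153, 127, 153, 149, 151, 152, 152, 150, 152, 149, 150, 148, 151, 153, 153, 151, 151], [154, 154, 89, 156, 153, 153, 151, 151, 149, 149, 148, 149, 151, 150, 149, 142, 151, 151], [153, 143, 60, 147, 155, 155, 154, 154, 154, 154, 151, 149, 148, 148, 149, 57, 150, 149], [157, 66, 111, 67, 67, 61, 144, 144, 144, 155, 155, 152, 154, 152, 152, 32, 151, 149], [155, 64, 106, 68, 69, 69, 68, 66, 66, 61, 66, 124, 73, 143, 144, 30, 154, 153], [154, 157, 24, 101, 92, 85, 71, 65, 67, 68, 68, 67, 67, 66, 67, 68, 68, 152], [156, 154, 17, 154, 156, 156, 158, 161, 134, 97, 93, 86, 67, 66, 68, 85, 66, 151], [151, 153, 72, 155, 154, 155, 153, 153, 154, 154, 153, 155, 158, 159, 136, 41, 91, 153], [152, 154, 155, 152, 153, 78, 154, 154, 155, 155, 154, 153, 153, 153, 157, 60, 150, 150], [55, 153, 152, 153, 154, 156, 155, 155, 154, 154, 137, 154, 153, 152, 154, 102, 153, 154], [159, 154, 155, 155, 155, 153, 154, 153, 153, 154, 153, 152, 153, 152, 152, 153, 131, 151]]
[[86, 158, 153, 152, 152, 153], [87, 157, 155, 156, 155, 154], [86, 158, 148, 159, 158, 157], [88, 165, 71, 50, 153, 71], [83, 49, 77, 64, 150, 155], [103, 140, 99, 82, 60, 23], [161, 160, 69, 161, 158, 161], [158, 138, 70, 162, 158, 158], [156, 96, 68, 158, 155, 154], [152, 91, 68, 161, 156, 154], [130, 80, 69, 81, 115, 147], [159, 70, 67, 114, 93, 133], [157, 99, 98, 157, 156, 154]]
```

Request:
carry_out --moves '[[[0.04,0.018,-0.0016,0.03,0],[0.04,0.0183,-0.0015,0.03,-0.071],[0.04,0,0,0.05,0],[0.04,0,0,0.04,0],[0.04,0,0,0.02,0],[0.04,0,0,0.013,0],[0.04,0,0,0,0],[0.04,0,0,0,0]]]'

```text
time_s: 4.15
eef_pos: [0.4691, -0.3371, 0.0209]
ee_rot: [179.9, -0.1, -0.0]
wrist_force: [-0.3, 0.3, -0.6]
finger_gap: 0.0399
grasp_force: 0.0
```

```bash
python3 - <<'E'
from h import *
c=shot('wrist');save(c,'w2.png');print(c['s']['eef_pos'],c['s']['ee_rot'])
E
```

```text
[ 0.4691464  -0.33710342  0.020878  ] [ 1.79929563e+02 -9.39490284e-02 -1.16010128e-02]
```

View pics/w2.png

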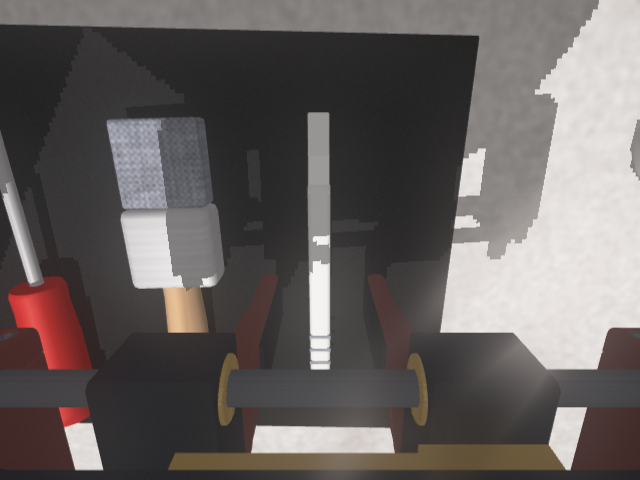

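The stick (tip at (318,112), handle at (320,360)) is centred between the fingers, and the brush is clear. I go down and grip.

Request:
carry_out --moves '[[[0.04,0,-0.001,0.008,0],[0.04,0,0,0.008,0],[0.04,0,0,0,0],[0.005,0,0,0,0],[0.005,0,0,0,0],[0.005,0,0,0,0],[0.005,0,0,0,0],[0.005,0,0,0,0]]]' --newtons 25

```text
time_s: 5.2
eef_pos: [0.4683, -0.3355, 0.0036]
ee_rot: [-180.0, 0.0, -0.0]
wrist_force: [0.2, -0.0, -0.9]
finger_gap: 0.0105
grasp_force: 25.0
```

Request:
carry_out --moves '[[[0.005,0,0,0,0],[0.005,0,0,0,0],[0.005,0,0,0,0]]]'

```text
time_s: 5.58
eef_pos: [0.4684, -0.3355, 0.0037]
ee_rot: [180.0, -0.0, -0.0]
wrist_force: [-0.7, -0.0, -0.2]
finger_gap: 0.0108
grasp_force: 25.0
```

Request:
carry_out --moves '[[[0.005,0,0,-0.015,0],[0.005,0,0,-0.04,0],[0.005,0,0,-0.05,0],[0.005,-0.002,-0.03,-0.01,0],[0.005,-0.002,-0.05,0,0],[0.005,-0.002,-0.05,0,0],[0.005,-0.002,-0.05,0,0],[0.005,-0.002,-0.05,0,0]]]'

```text
time_s: 6.58
eef_pos: [0.4585, -0.1041, 0.1198]
ee_rot: [180.0, -0.1, -0.0]
wrist_force: [0.6, 0.2, -1.2]
finger_gap: 0.0107
grasp_force: 25.0
```

Request:
carry_out --moves '[[[0.005,-0.002,-0.05,0,0],[0.005,-0.002,-0.05,0,0],[0.005,-0.002,-0.05,0,0],[0.005,-0.001,-0.0435,0,0],[0.005,0,-0.023,0,0],[0.005,0,0,0,0.105],[0.005,0,0,0,0],[0.005,0,0,0,0]]]'

```text
time_s: 7.58
eef_pos: [0.4516, 0.1108, 0.1192]
ee_rot: [-180.0, -0.0, -5.9]
wrist_force: [0.2, -0.1, 0.0]
finger_gap: 0.0108
grasp_force: 25.0
```

```bash
python3 - <<'E'
from h import *
c=shot('wrist');save(c,'w3.png');print(c['s']['time_s'],c['s']['eef_pos'],c['s']['ee_rot'],c['s']['finger_gap'])
E
```

```text
7.575 [0.45157963 0.11080072 0.11915964] [-1.79988190e+02 -3.26136629e-02 -5.94240662e+00] 0.010784791488032316
```

View pics/w3.png

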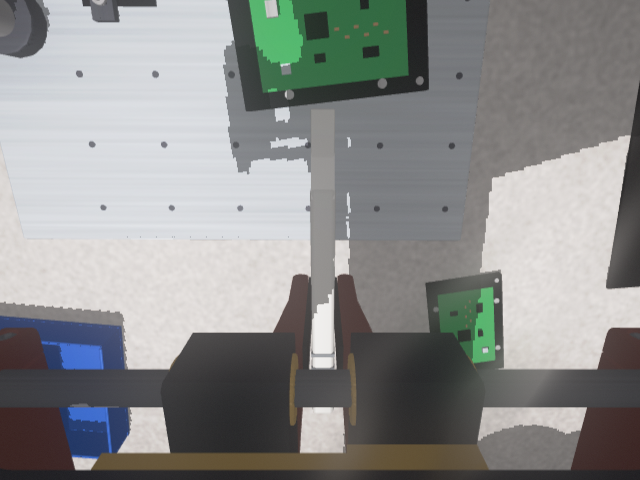

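The stick is held level with its tip at (322,110). The carrier's near edge runs from (248,110) to (427,90), and the stage holes give the stage yaw.

```bash
python3 - <<'E'
from h import *
c=shot('wrist')
print('tip',ray(c,[322,110],.1255)); print('edge',ray(c,[[248,110],[427,90]],.030))
h=ray(c,[[103,208],[240,208],[445,209],[92,145],[452,146]],.022);print(h.round(4).tolist())
for i,j in((0,2),(3,4)):
    d=h[i]-h[j];print(np.degrees(np.arctan2(-d[0],d[1])))
E
```

```text
tip [[0.53590369 0.10156314 0.1255    ]]
edge [[0.54362451 0.14964558 0.03      ]
 [0.54364672 0.03265977 0.03      ]]
[[0.488, 0.268, 0.022], [0.4775, 0.1682, 0.022], [0.4611, 0.0189, 0.022], [0.5326, 0.2629, 0.022], [0.5058, 0.0138, 0.022]]
-6.161252742092354
-6.143764632499094
```

Request:
carry_out --moves '[[[0.005,-0.004,0,0.03,0],[0.005,0,0,0.03,0],[0.005,0,0,0.02,0],[0.005,0,0,0.01,0],[0.005,0,0,0.004,0],[0.005,0,0,0,0]]]'

```text
time_s: 8.43
eef_pos: [0.4478, 0.1114, 0.0249]
ee_rot: [-180.0, -0.0, -6.0]
wrist_force: [-1.1, -0.1, -0.2]
finger_gap: 0.0109
grasp_force: 25.0
```

Request:
carry_out --moves '[[[0.005,0.003,0,0,0.0035],[0.005,0.003,0,0,0],[0.005,0.003,0,0,0],[0.005,0.003,0,0,0],[0.005,0.002,0,0,0],[0.005,0.002,0,0,0],[0.005,0.002,0,0,0],[0.005,0.002,0,0,0]]]'

```text
time_s: 9.43
eef_pos: [0.4674, 0.1092, 0.0246]
ee_rot: [180.0, 0.0, -6.2]
wrist_force: [-3.3, -0.1, 0.3]
finger_gap: 0.0108
grasp_force: 25.0
```

Request:
carry_out --moves '[[[0.005,0.002,0,0,0],[0.005,0.002,0,0,0],[0.005,0.002,0,0,0],[0.005,0.002,0,0,0],[0.005,0.002,0,0,0],[0.005,0.002,0,0,0],[0.005,0.002,0,0,0],[0.005,0.002,0,0,0]]]'

```text
time_s: 10.42
eef_pos: [0.4834, 0.1075, 0.0247]
ee_rot: [180.0, 0.0, -6.2]
wrist_force: [-2.0, -0.0, 0.2]
finger_gap: 0.011
grasp_force: 25.0
```

```bash
cat > m.py <<'E'
from h import *
# carrier and bar faces in stage frame from the top view
t=shot('top');im=np.array(t['pixels']);v=im.max(2)
a=np.radians(-6.1);R=np.array([[np.cos(a),-np.sin(a)],[np.sin(a),np.cos(a)]]);O=np.array([.5917,.1326])
def st(uv,z): return ((ray(t,uv,z)[:,:2]-O)@R*1000)
hs=cv2.cvtColor(im,cv2.COLOR_RGB2HSV)
g=((hs[...,0]>45)&(hs[...,0]<80)&(hs[...,1]>100)).astype(np.uint8);g[:170]=0;g[250:]=0;g[:,:260]=0;g[:,350:]=0
cn=max(cv2.findContours(g,0,1)[0],key=cv2.contourArea);r=cv2.minAreaRect(st(cn[:,0],.030).astype(np.float32));print('board centre,size,angle (stage)',np.round(r[0],1),np.round(r[1],1),round(r[2],2))
save(t,sys.argv[1]); print(arm.state()['time_s'],arm.state()['wrist_force'].round(1))
print('bar near-face pts',st([[292,195],[333,199.5]],.028).round(1).tolist(),'stop -y face',st([[282,198],[279,214]],.028).round(1).tolist())
E
python3 m.py t3.png
```

```text
board centre,size,angle (stage) [ 23.8 -41.2] [62.6 95.1] 1.72
10.475 [-2.4  0.1  0.5]
bar near-face pts [[70.6, 54.2], [70.9, -73.3]] stop -y face [[57.8, 83.7], [7.1, 86.6]]
```

Request:
carry_out --moves '[[[0.005,0.0015,0,0,0],[0.005,0.001,0,0,0],[0.005,0.001,0,0,0],[0.005,0.001,0,0,0],[0.005,0.0005,0,0,0],[0.005,0.0005,0,0,0]]]'

```text
time_s: 11.22
eef_pos: [0.4888, 0.1069, 0.0247]
ee_rot: [180.0, 0.0, -6.2]
wrist_force: [-2.4, 1.2, 0.1]
finger_gap: 0.011
grasp_force: 25.0
```

Request:
carry_out --moves '[[[0.005,0.0005,0,0,0],[0.005,0.0005,0,0,0],[0.005,0.0005,0,0,0],[0.005,0.0005,0,0,0]]]'

```text
time_s: 11.72
eef_pos: [0.4908, 0.1067, 0.0247]
ee_rot: [180.0, -0.0, -6.2]
wrist_force: [-2.4, 0.6, 1.5]
finger_gap: 0.0108
grasp_force: 25.0
```

Request:
carry_out --moves '[[[0.005,0.0005,0,0,0],[0.005,0.0005,0,0,0],[0.005,0.0005,0,0,0],[0.005,0.0005,0,0,0]]]'

```text
time_s: 12.22
eef_pos: [0.4928, 0.1064, 0.0247]
ee_rot: [180.0, 0.0, -6.2]
wrist_force: [-3.1, 0.6, 0.4]
finger_gap: 0.0106
grasp_force: 25.0
```

Request:
carry_out --moves '[[[0.005,0.0005,0,0,0],[0.005,0.0005,0,0,0],[0.005,0.0005,0,0,0]]]'

```text
time_s: 12.6
eef_pos: [0.4943, 0.1063, 0.0247]
ee_rot: [-180.0, -0.0, -6.2]
wrist_force: [-3.0, 0.6, 0.4]
finger_gap: 0.011
grasp_force: 25.0
```

```bash
python3 m.py t4.png
```

```text
board centre,size,angle (stage) [ 35.  -42.6] [62.9 94.7] 0.71
12.65 [-1.8  0.2  0.5]
bar near-face pts [[70.6, 54.2], [70.9, -73.3]] stop -y face [[57.8, 83.7], [7.1, 86.6]]
```

Request:
carry_out --moves '[[[0.005,0.0005,0,0,0],[0.005,0.0005,0,0,0],[0.005,0.0005,0,0,0]]]'

```text
time_s: 13.02
eef_pos: [0.4958, 0.1062, 0.0247]
ee_rot: [180.0, 0.0, -6.2]
wrist_force: [-2.3, 0.8, 1.6]
finger_gap: 0.0104
grasp_force: 25.0
```

Request:
carry_out --moves '[[[0.005,0.0005,0,0,0],[0.005,0.0005,0,0,0]]]'

```text
time_s: 13.28
eef_pos: [0.4968, 0.106, 0.0247]
ee_rot: [180.0, -0.0, -6.2]
wrist_force: [-2.8, 1.4, 1.4]
finger_gap: 0.0105
grasp_force: 25.0
```

Request:
carry_out --moves '[[[0.005,0.0005,0,0,0],[0.005,0.0005,0,0,0]]]'

```text
time_s: 13.52
eef_pos: [0.4978, 0.1059, 0.0247]
ee_rot: [-180.0, -0.0, -6.2]
wrist_force: [-2.1, 1.5, 0.6]
finger_gap: 0.0108
grasp_force: 25.0
```

```bash
python3 m.py t5.png; python3 - <<'E'
import cv2
t=cv2.imread('pics/t5.png');cv2.imwrite('pics/c5.png',cv2.resize(t[165:265,250:370],(720,600),interpolation=cv2.INTER_CUBIC))
E
```

```text
board centre,size,angle (stage) [ 38.4 -43.2] [62.6 94.5] 0.46
13.575 [-2.3  0.7  0.3]
bar near-face pts [[70.6, 54.2], [70.9, -73.3]] stop -y face [[57.8, 83.7], [7.1, 86.6]]
```

View pics/c5.png

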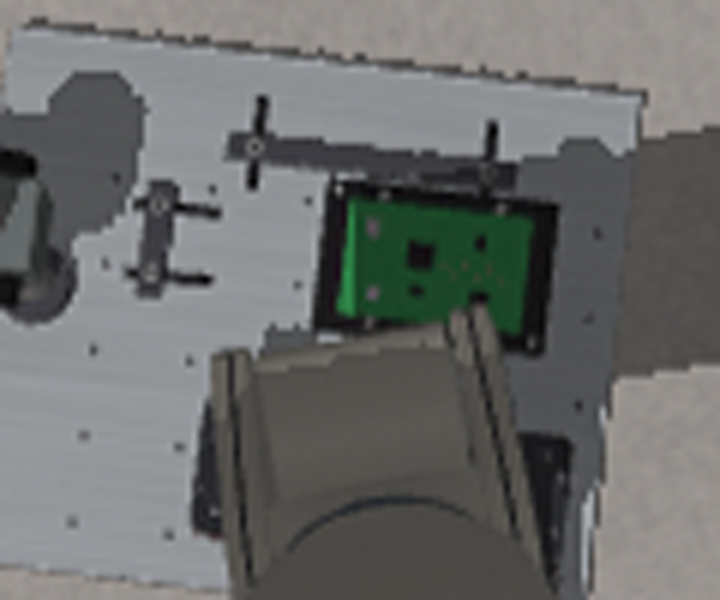

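The crop shows the carrier (top edge from (335,182) to (555,205)) nearly parallel to the long bar, with a thin strip of roughly 3–6 mm still visible below the bar. I keep nudging.

Request:
carry_out --moves '[[[0.005,0.0006,0,0,0],[0.005,0.0006,0,0,0],[0.005,0.0006,0,0,0]]]'

```text
time_s: 13.95
eef_pos: [0.4995, 0.1057, 0.0247]
ee_rot: [180.0, -0.0, -6.2]
wrist_force: [-3.1, -0.2, 1.2]
finger_gap: 0.0106
grasp_force: 25.0
```

Request:
carry_out --moves '[[[0.005,0.0005,0,0,0],[0.005,0.0005,0,0,0]]]'

```text
time_s: 14.2
eef_pos: [0.5005, 0.1056, 0.0247]
ee_rot: [-180.0, 0.0, -6.2]
wrist_force: [-2.3, 0.9, -0.1]
finger_gap: 0.0106
grasp_force: 25.0
```

Request:
carry_out --moves '[[[0.005,0.0005,0,0,0],[0.005,0.0005,0,0,0]]]'

```text
time_s: 14.45
eef_pos: [0.5015, 0.1055, 0.0247]
ee_rot: [180.0, 0.0, -6.2]
wrist_force: [-2.4, 0.9, 0.9]
finger_gap: 0.0106
grasp_force: 25.0
```

Request:
carry_out --moves '[[[0.005,0.0005,0,0,0],[0.005,0.0005,0,0,0]]]'

```text
time_s: 14.7
eef_pos: [0.5018, 0.1053, 0.0245]
ee_rot: [180.0, 0.1, -6.2]
wrist_force: [-4.8, 0.5, 1.2]
finger_gap: 0.0107
grasp_force: 25.0
```

Request:
carry_out --moves '[[[0.005,0.0005,0,0,0],[0.005,0,0,0,0]]]'

```text
time_s: 14.95
eef_pos: [0.5019, 0.1052, 0.0245]
ee_rot: [180.0, 0.1, -6.2]
wrist_force: [-5.5, 1.5, 1.9]
finger_gap: 0.0105
grasp_force: 25.0
```

```bash
python3 m.py t6.png
```

```text
board centre,size,angle (stage) [ 42.6 -43.7] [95.1 62.6] 89.87
15.0 [-6.1  0.7  2.1]
bar near-face pts [[70.6, 54.2], [70.9, -73.3]] stop -y face [[57.8, 83.7], [7.1, 86.6]]
```

The carrier is flush (−0.1°) and the push force has risen to about 6 N. I back off, lift and turn for the second push.

Request:
carry_out --moves '[[[0.005,-0.005,0,0,0],[0.005,-0.015,0,0,0],[0.005,-0.02,0,0,0],[0.005,-0.005,0,-0.025,0],[0.005,0,0,-0.04,0],[0.005,0,0,-0.03,0],[0.005,0,0,0,-0.17],[0.005,0,0,0,-0.17]]]'

```text
time_s: 16.0
eef_pos: [0.458, 0.1104, 0.1203]
ee_rot: [180.0, -0.1, 13.6]
wrist_force: [0.6, 0.3, -1.0]
finger_gap: 0.0109
grasp_force: 25.0
```

```bash
python3 - <<'E'
from h import *
np.set_printoptions(legacy='1.25')
s=arm.state();print(s['eef_pos'],s['ee_rot']);plan([.6046,-.0726,.12],83.9,8,f=.005)
E
python3 m.py t7.png
```

```text
[0.45803982 0.11039484 0.12033213] [ 1.79992622e+02 -1.12475582e-01  1.35806039e+01]
[0.005, 0.0124, 0.0265, 0.0, -0.1534],[0.005, 0.0082, 0.0281, 0.0, -0.1534],[0.005, 0.0038, 0.0291, 0.0, -0.1534],[0.005, -0.0006, 0.0293, 0.0, -0.1534],[0.005, -0.0051, 0.0289, 0.0, -0.1534],[0.005, -0.0095, 0.0277, 0.0, -0.1534],[0.005, -0.0136, 0.026, 0.0, -0.1534],[0.005, -0.0174, 0.0236, 0.0, -0.1534],
board centre,size,angle (stage) [ 42.6 -43.5] [63.  94.9] 0.07
16.05 [0.5 0.2 0.1]
bar near-face pts [[70.6, 54.2], [70.9, -73.3]] stop -y face [[57.8, 83.7], [7.1, 86.6]]
```

Request:
carry_out --moves '[[[0.005,0.0124,0.0265,0,-0.153],[0.005,0.0082,0.028,0,-0.153],[0.005,0.0038,0.029,0,-0.153],[0.005,-0.0006,0.0293,0,-0.153],[0.005,-0.005,0.029,0,-0.153],[0.005,-0.0095,0.0277,0,-0.153],[0.005,-0.0136,0.026,0,-0.153],[0.005,-0.0174,0.0236,0,-0.153]]]'

```text
time_s: 17.05
eef_pos: [0.6036, -0.0742, 0.1195]
ee_rot: [180.0, 0.0, 83.5]
wrist_force: [0.2, -0.6, 0.3]
finger_gap: 0.0111
grasp_force: 25.0
```

Request:
carry_out --moves '[[[0.005,0,0,0,0],[0.005,0,0,0,0]]]'

```text
time_s: 17.3
eef_pos: [0.6024, -0.0731, 0.1192]
ee_rot: [-179.9, -0.0, 83.2]
wrist_force: [0.3, -0.4, -1.1]
finger_gap: 0.0101
grasp_force: 25.0
```

```bash
python3 - <<'E'
from h import *
c=shot('wrist');save(c,'w8.png');print(c['s']['time_s'],c['s']['eef_pos'],c['s']['ee_rot'],c['s']['finger_gap'])
E
```

```text
17.3 [ 0.60237444 -0.07305093  0.11924322] [-1.79925839e+02 -1.02254099e-02  8.31716316e+01] 0.010119017902593818
```

View pics/w8.png

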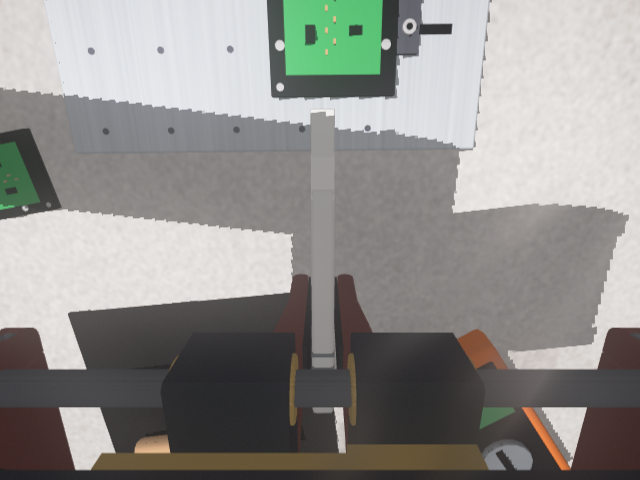

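The tip is at (322,110), the carrier's near edge runs (275,97) to (395,97), and the carrier is flush with the long bar at column 397.

```bash
python3 - <<'E'
from h import *
c=shot('wrist')
a=np.radians(-6.1);R=np.array([[np.cos(a),-np.sin(a)],[np.sin(a),np.cos(a)]]);O=np.array([.5917,.1326])
f=lambda uv,z:((ray(c,uv,z)[:,:2]-O)@R*1000).round(1).tolist()
print('tip',f([322,110],.1255),'edge',f([[275,97],[395,97]],.030))
E
```

```text
tip [[31.8, -117.3]] edge [[1.1, -106.3], [79.1, -107.3]]
```

Request:
carry_out --moves '[[[0.005,-0.003,0,0.03,-0.012],[0.005,0,0,0.03,0],[0.005,0,0,0.02,0],[0.005,0,0,0.01,0],[0.005,0,0,0.004,0],[0.005,0,0,0,0]]]'

```text
time_s: 18.15
eef_pos: [0.6035, -0.0767, 0.0261]
ee_rot: [180.0, 0.0, 84.1]
wrist_force: [1.0, -0.2, 0.4]
finger_gap: 0.0105
grasp_force: 25.0
```

Request:
carry_out --moves '[[[0.005,0.003,0,0,0],[0.005,0.003,0,0,0],[0.005,0.002,0,0,0],[0.005,0.002,0,0,0],[0.005,0.002,0,0,0],[0.005,0.002,0,0,0],[0.005,0.002,0.0001,0,0],[0.005,0.002,0.0001,0,0]]]'

```text
time_s: 19.15
eef_pos: [0.6052, -0.0589, 0.0256]
ee_rot: [-180.0, 0.0, 84.1]
wrist_force: [0.3, -2.4, -0.1]
finger_gap: 0.0108
grasp_force: 25.0
```

Request:
carry_out --moves '[[[0.005,0.002,0.0001,0,0],[0.005,0.002,0.0001,0,0],[0.005,0.002,0.0001,0,0],[0.005,0.002,0.0001,0,0],[0.005,0.002,0.0001,0,0],[0.005,0.002,0.0001,0,0],[0.005,0.002,0.0001,0,0],[0.005,0.002,0.0001,0,0]]]'

```text
time_s: 20.15
eef_pos: [0.6075, -0.0429, 0.0256]
ee_rot: [-180.0, 0.0, 84.1]
wrist_force: [-1.3, -3.2, 0.1]
finger_gap: 0.0108
grasp_force: 25.0
```

```bash
python3 m.py t9.png
```

```text
board centre,size,angle (stage) [ 42.8 -24.1] [94.8 63.1] 89.82
20.2 [-1.3 -3.1  0. ]
bar near-face pts [[70.6, 54.2], [70.9, -73.3]] stop -y face [[57.8, 83.7], [7.1, 86.6]]
```

Request:
carry_out --moves '[[[0.005,0.0025,0.0001,0,0],[0.005,0.0025,0.0001,0,0],[0.005,0.0025,0.0001,0,0],[0.005,0.0025,0.0001,0,0],[0.005,0.0025,0.0001,0,0],[0.005,0.0025,0.0001,0,0],[0.005,0.0025,0.0001,0,0],[0.005,0.0025,0.0001,0,0]]]'

```text
time_s: 21.2
eef_pos: [0.6103, -0.023, 0.0256]
ee_rot: [-180.0, 0.0, 84.1]
wrist_force: [-3.2, -4.8, 0.4]
finger_gap: 0.0107
grasp_force: 25.0
```

Request:
carry_out --moves '[[[0.005,0.002,0.0001,0,0],[0.005,0.002,0.0001,0,0],[0.005,0.002,0.0001,0,0],[0.005,0.002,0.0001,0,0],[0.005,0.002,0.0001,0,0],[0.005,0.002,0.0001,0,0],[0.005,0.001,0.0001,0,0],[0.005,0.001,0.0001,0,0]]]'

```text
time_s: 22.2
eef_pos: [0.6126, -0.0092, 0.0256]
ee_rot: [-180.0, 0.0, 84.1]
wrist_force: [-3.9, -3.7, 0.0]
finger_gap: 0.011
grasp_force: 25.0
```

```bash
python3 m.py t10.png
```

```text
board centre,size,angle (stage) [42.9  9.9] [63.1 95. ] 0.07
22.25 [-3.  -2.7 -0.8]
bar near-face pts [[70.6, 54.2], [70.9, -73.3]] stop -y face [[57.8, 83.7], [7.1, 86.6]]
```

Request:
carry_out --moves '[[[0.005,0.0015,0,0,0],[0.005,0.0015,0,0,0],[0.005,0.0015,0,0,0],[0.005,0.0015,0,0,0],[0.005,0.001,0,0,0],[0.005,0.001,0,0,0],[0.005,0.0005,0,0,0],[0.005,0.0005,0,0,0]]]'

```text
time_s: 23.25
eef_pos: [0.6137, -0.0003, 0.0257]
ee_rot: [180.0, -0.0, 84.1]
wrist_force: [-2.2, -2.6, -0.8]
finger_gap: 0.0106
grasp_force: 25.0
```

Request:
carry_out --moves '[[[0.005,0.0005,0,0,0],[0.005,0.0005,0,0,0],[0.005,0.0005,0,0,0]]]'

```text
time_s: 23.62
eef_pos: [0.6139, 0.0012, 0.0257]
ee_rot: [-180.0, -0.0, 84.1]
wrist_force: [-3.1, -3.0, -0.2]
finger_gap: 0.0103
grasp_force: 25.0
```

Request:
carry_out --moves '[[[0.005,0.0005,0,0,0],[0.005,0.0005,0,0,0],[0.005,0.0005,0,0,0]]]'

```text
time_s: 24.0
eef_pos: [0.614, 0.0027, 0.0257]
ee_rot: [180.0, 0.0, 84.1]
wrist_force: [-2.9, -3.1, -0.2]
finger_gap: 0.0108
grasp_force: 25.0
```

```bash
python3 m.py t11.png; python3 - <<'E'
import cv2
t=cv2.imread('pics/t11.png');cv2.imwrite('pics/c11.png',cv2.resize(t[170:250,255:355],(750,600),interpolation=cv2.INTER_CUBIC))
E
```

```text
board centre,size,angle (stage) [42.9 22.4] [63.1 94.6] 0.07
24.05 [-2.9 -2.8  0. ]
bar near-face pts [[70.6, 54.2], [70.9, -73.3]] stop -y face [[57.8, 83.7], [7.1, 86.6]]
```

View pics/c11.png

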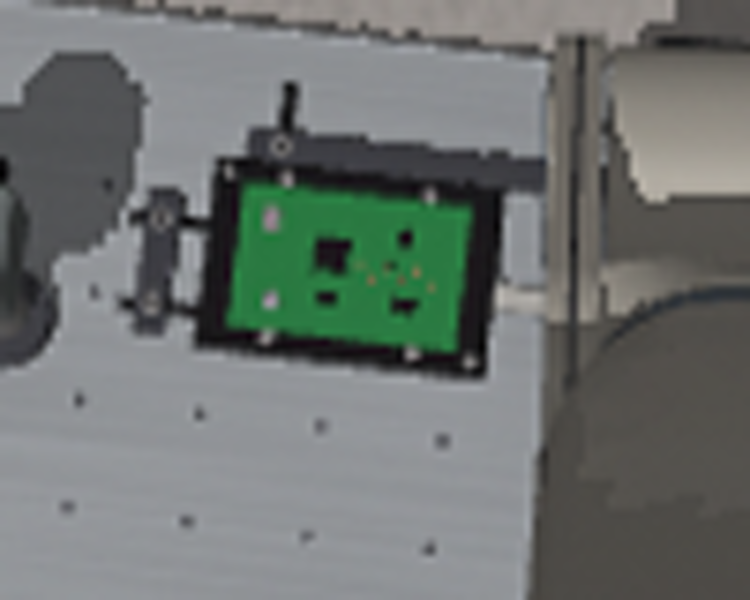

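The crop shows the carrier flush on the long bar. Its +y edge (x≈207) is about 25 crop pixels from the stop (x≈182), so about 9 mm remain.

Request:
carry_out --moves '[[[0.005,0.001,0,0,0],[0.005,0.001,0,0,0],[0.005,0.001,0,0,0],[0.005,0.001,0,0,0],[0.005,0.0005,0,0,0],[0.005,0.0005,0,0,0],[0.005,0.0005,0,0,0],[0.005,0.0005,0,0,0]]]'

```text
time_s: 25.05
eef_pos: [0.6147, 0.0087, 0.0257]
ee_rot: [180.0, -0.0, 84.1]
wrist_force: [-2.0, -3.7, -1.0]
finger_gap: 0.0106
grasp_force: 25.0
```

Request:
carry_out --moves '[[[0.005,0.0005,0,0,0],[0.005,0.0005,0,0,0]]]'

```text
time_s: 25.3
eef_pos: [0.6147, 0.0096, 0.0257]
ee_rot: [180.0, -0.0, 84.1]
wrist_force: [-2.2, -1.8, -0.9]
finger_gap: 0.0106
grasp_force: 25.0
```

Request:
carry_out --moves '[[[0.005,0.0005,0,0,0],[0.005,0.0005,0,0,0]]]'

```text
time_s: 25.55
eef_pos: [0.6149, 0.0107, 0.0257]
ee_rot: [180.0, -0.0, 84.1]
wrist_force: [-2.3, -2.7, -0.4]
finger_gap: 0.0105
grasp_force: 25.0
```

Request:
carry_out --moves '[[[0.005,0.0005,0,0,0],[0.005,0.0005,0,0,0]]]'

```text
time_s: 25.8
eef_pos: [0.6149, 0.0117, 0.0257]
ee_rot: [-180.0, -0.0, 84.1]
wrist_force: [-2.4, -3.0, -0.4]
finger_gap: 0.0107
grasp_force: 25.0
```

Request:
carry_out --moves '[[[0.005,0.0005,0,0,0],[0.005,0.0005,0,0,0]]]'

```text
time_s: 26.05
eef_pos: [0.6151, 0.0127, 0.0257]
ee_rot: [180.0, -0.0, 84.1]
wrist_force: [-1.0, -3.0, -0.2]
finger_gap: 0.0108
grasp_force: 25.0
```

Request:
carry_out --moves '[[[0.005,0.0005,0,0,0]]]'

```text
time_s: 26.18
eef_pos: [0.6151, 0.0131, 0.0257]
ee_rot: [-180.0, -0.0, 84.1]
wrist_force: [-2.4, -3.4, -0.6]
finger_gap: 0.0112
grasp_force: 25.0
```

Request:
carry_out --moves '[[[0.005,0.0005,0,0,0]]]'

```text
time_s: 26.3
eef_pos: [0.6151, 0.0136, 0.0257]
ee_rot: [-180.0, 0.0, 84.1]
wrist_force: [-2.1, -1.8, -0.7]
finger_gap: 0.0107
grasp_force: 25.0
```

```bash
python3 m.py t12.png
```

```text
board centre,size,angle (stage) [42.9 33. ] [63.1 95.5] 0.12
26.35 [-2.  -2.4 -0.5]
bar near-face pts [[70.6, 54.2], [70.9, -73.3]] stop -y face [[57.8, 83.7], [7.1, 86.6]]
```

Request:
carry_out --moves '[[[0.005,0.0005,0,0,0],[0.005,0.0005,0,0,0]]]'

```text
time_s: 26.6
eef_pos: [0.6153, 0.0146, 0.0257]
ee_rot: [180.0, 0.0, 84.1]
wrist_force: [-2.3, -2.1, -0.2]
finger_gap: 0.0108
grasp_force: 25.0
```

Request:
carry_out --moves '[[[0.005,0.0005,0,0,0],[0.005,0.0005,0,0,0]]]'

```text
time_s: 26.85
eef_pos: [0.6153, 0.0149, 0.0257]
ee_rot: [-180.0, 0.1, 84.1]
wrist_force: [-2.1, -8.5, -0.4]
finger_gap: 0.0109
grasp_force: 25.0
```

Request:
carry_out --moves '[[[0.005,0.0005,0,0,0],[0.005,0.0003,0,0,0]]]'

```text
time_s: 27.1
eef_pos: [0.6152, 0.015, 0.0257]
ee_rot: [-180.0, 0.1, 84.1]
wrist_force: [-2.7, -10.8, 0.3]
finger_gap: 0.0112
grasp_force: 25.0
```

The stop is felt (force jumped to about 10 N). I ease off and retreat.

Request:
carry_out --moves '[[[0.005,-0.001,0,0,0],[0.005,-0.001,0,0,0],[0.005,-0.005,0,0,0],[0.005,-0.015,0,0,0],[0.005,-0.02,0,0,0],[0.005,-0.01,0,-0.03,0],[0.005,0,0,-0.05,0],[0.005,0,0,-0.02,0]]]'

```text
time_s: 28.1
eef_pos: [0.6114, -0.0368, 0.1284]
ee_rot: [179.8, -0.0, 84.0]
wrist_force: [-0.4, 0.3, 0.2]
finger_gap: 0.011
grasp_force: 25.0
```

```bash
python3 m.py t13.png; python3 - <<'E'
from h import *
c=shot('wrist');print(c['s']['eef_pos'],c['s']['ee_rot']);save(c,'w13.png')
t=cv2.imread('pics/t13.png');w=cv2.imread('pics/w13.png')
o=np.zeros((600,800,3),np.uint8);o[:320,:400]=cv2.resize(t[170:250,255:355],(400,320),interpolation=cv2.INTER_CUBIC)
s=shot('side');save(s,'s13.png');q=cv2.imread('pics/s13.png')
o[:320,400:]=cv2.resize(q[180:260,295:395],(400,320),interpolation=cv2.INTER_CUBIC)
o[320:600,:560]=cv2.resize(w[:200,200:600],(560,280));cv2.imwrite('pics/c13.png',o)
E
```

```text
board centre,size,angle (stage) [42.9 34.5] [63.1 94.8] 0.12
28.15 [ 1.1 -1.   1. ]
bar near-face pts [[70.6, 54.2], [70.9, -73.3]] stop -y face [[57.8, 83.7], [7.1, 86.6]]
[ 0.61214614 -0.036571    0.12987264] [ 1.79661869e+02 -8.28961753e-03  8.40129708e+01]
```

View pics/c13.png

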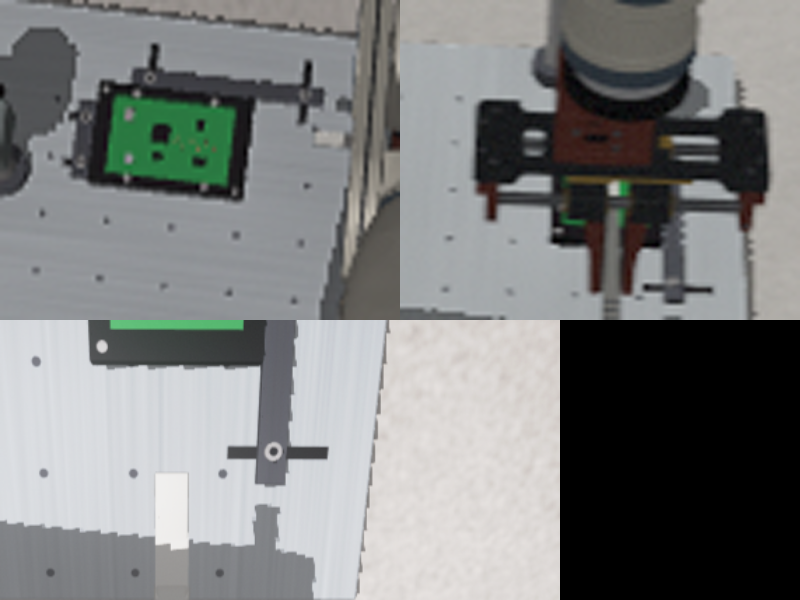

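The crop shows the carrier tight on both the stop (left) and the long bar (top) with no visible gap. Next I return the stick to its old place.

```bash
python3 - <<'E'
from h import *
np.set_printoptions(legacy='1.25')
plan([.4684,-.3355,.13],0,8,f=.005)
E
```

```text
[0.005, -0.0391, -0.0138, -0.0005, 0.1834],[0.005, -0.0409, -0.0064, -0.0005, 0.1834],[0.005, -0.0414, 0.0012, -0.0005, 0.1834],[0.005, -0.0405, 0.0087, -0.0005, 0.1834],[0.005, -0.0382, 0.0159, -0.0005, 0.1834],[0.005, -0.0347, 0.0227, -0.0005, 0.1834],[0.005, -0.03, 0.0286, -0.0005, 0.1834],[0.005, -0.0243, 0.0336, -0.0005, 0.1834],
```

Request:
carry_out --moves '[[[0.005,-0.0391,-0.0138,0,0.183],[0.005,-0.041,-0.0064,0,0.183],[0.005,-0.0414,0.0012,0,0.183],[0.005,-0.0405,0.0087,0,0.183],[0.005,-0.0382,0.016,0,0.183],[0.005,-0.0347,0.0227,0,0.183],[0.005,-0.03,0.0286,0,0.183],[0.005,-0.0243,0.0336,0,0.183]]]'

```text
time_s: 29.25
eef_pos: [0.4669, -0.3357, 0.1234]
ee_rot: [-179.9, 0.2, -0.1]
wrist_force: [-0.1, 0.1, 0.1]
finger_gap: 0.0105
grasp_force: 25.0
```

Request:
carry_out --moves '[[[0.005,0,0,0,0],[0.005,0,0,0,0]]]'

```text
time_s: 29.5
eef_pos: [0.4679, -0.3344, 0.1242]
ee_rot: [-179.9, 0.1, 0.3]
wrist_force: [1.0, 0.8, -1.4]
finger_gap: 0.011
grasp_force: 25.0
```

```bash
python3 - <<'E'
from h import *
np.set_printoptions(legacy='1.25')
s=arm.state();print(s['eef_pos'],s['ee_rot']);plan([.4684,-.3355,.044],0,3,f=.005)
E
```

```text
[ 0.46794085 -0.33442977  0.12417659] [-1.79895616e+02  1.14817520e-01  2.65098640e-01]
[0.005, 0.0002, 0.0004, 0.0267, 0.0015],[0.005, 0.0002, 0.0004, 0.0267, 0.0015],[0.005, 0.0002, 0.0004, 0.0267, 0.0015],
```

Request:
carry_out --moves '[[[0.005,0,0.0005,0.04,0.005],[0.005,0,0.0005,0.04,0],[0.005,0,0,0.02,0],[0.005,0,0,0.01,0],[0.005,0,0,0.005,0],[0.005,0,0,0.003,0],[0.005,0,0,0,0]]]'

```text
time_s: 30.38
eef_pos: [0.469, -0.3366, 0.0083]
ee_rot: [180.0, -0.0, -0.1]
wrist_force: [-0.2, -0.5, 0.2]
finger_gap: 0.0111
grasp_force: 25.0
```

Request:
carry_out --moves '[[[0.005,0,0,0.002,0],[0.005,0,0,0.001,0],[0.005,0,0,0.001,0],[0.005,0,0,0.0005,0],[0.005,0,0,0,0]]]'

```text
time_s: 31.0
eef_pos: [0.4687, -0.3363, 0.0035]
ee_rot: [180.0, 0.0, -0.1]
wrist_force: [-1.0, 0.2, 4.8]
finger_gap: 0.0108
grasp_force: 25.0
```

Request:
carry_out --moves '[[[0.018,0,0,0,0],[0.03,0,0,0,0],[0.036,0,0,0,0],[0.036,0,0,0,0],[0.036,0,0,-0.01,0],[0.036,0,0,-0.04,0],[0.036,0,0,-0.05,0],[0.036,-0.03,0,-0.05,0]]]'

```text
time_s: 32.0
eef_pos: [0.4394, -0.3361, 0.1549]
ee_rot: [180.0, -0.0, -0.0]
wrist_force: [-0.1, -0.3, -0.3]
finger_gap: 0.0357
grasp_force: 0.0
```

Request:
carry_out --moves '[[[0.036,-0.03,0,-0.03,0],[0.036,0,0,0,0],[0.036,0,0,0,0]]]'

```text
time_s: 32.38
eef_pos: [0.4088, -0.3359, 0.1828]
ee_rot: [-180.0, 0.0, -0.1]
wrist_force: [0.3, 0.8, -1.6]
finger_gap: 0.0363
grasp_force: 0.0
```

```bash
python3 m.py t14.png; python3 - <<'E'
from h import *
c=shot('wrist');save(c,'w14.png');w=cv2.imread('pics/w14.png')
t=cv2.imread('pics/t14.png')
o=np.zeros((600,800,3),np.uint8);o[:300,:400]=cv2.resize(w,(400,300));o[:300,400:]=cv2.resize(t,(400,300))
o[300:,:375]=cv2.resize(t[170:250,255:305],(375,300*2))[:300]
s=shot('side');save(s,'s14.png');q=cv2.imread('pics/s14.png')
o[300:,400:]=cv2.resize(q[185:275,285:405],(400,300),interpolation=cv2.INTER_CUBIC);cv2.imwrite('pics/c14.png',o)
E
```

```text
board centre,size,angle (stage) [42.9 34.4] [63.1 95. ] 0.07
32.425 [-0.6 -0.4 -0.7]
bar near-face pts [[70.6, 54.2], [70.9, -73.3]] stop -y face [[57.8, 83.7], [7.1, 86.6]]
```

View pics/c14.png

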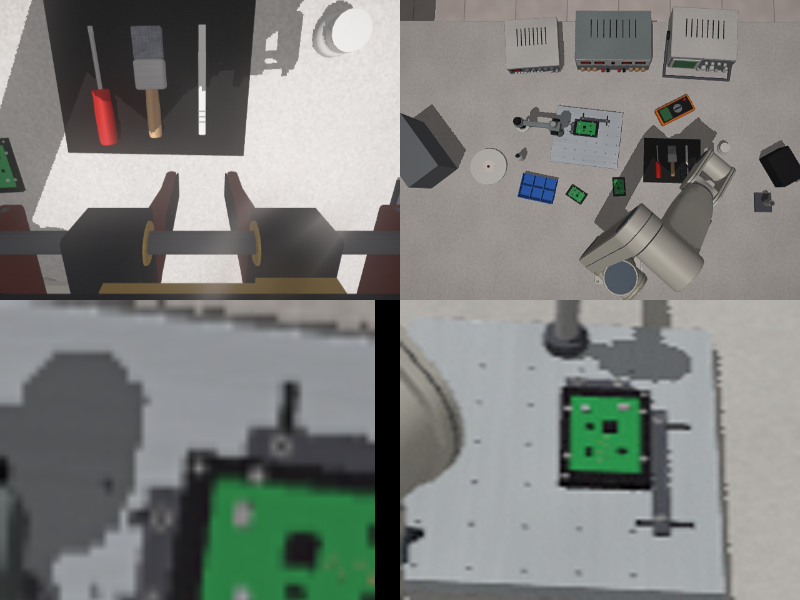

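The montage shows the stick flat on the mat at (202,80) next to the untouched brush and screwdriver. The carrier sits tight against both bars in the side view (around (605,435)), and the gripper is clear. I hand the job in.

```bash
python3 -c "
from plant import arm
print(arm.sign_off())"
```

```text
the job is handed in; nothing more can be done
None
```

The job is handed in at about 32 s: the carrier was nudged with the stick only, flush to the long bar and then against the short stop (peak push about 11 N at the stop), and in the last pictures it sits square in the corner with the stick flat on the mat and nothing else visibly moved.

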